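# Find the sound brake lever

## Robot

A 6-joint arm with a two-finger parallel gripper is mounted at the origin on a cart in front of the work surface, level with it; the furniture and walls round the work are solid. World frame = base frame: x ahead of the robot, y to its left, z up, the work surface at z = 0. Lengths are in m, angles in degrees, forces in N, time in s.
With the tool pointing down it reaches from about 0.35 to 1 m from the base axis. Payload 7.1 kg.
Tool frame: the origin (TCP) lies at the very end of the fingers, on their centre line; the grasp point (between the pads) lies 19 mm behind it; y points along the fingers, z is the direction in which the jaws open and shut, and the axes are right-handed (so a half turn about y gives the same grasp; the last joint's range is limited). The gripper opens to 85 mm and grips with 20 to 120 N. Pads are 22 mm wide; open, the fingers measure 114 mm over their backs; the gripper's body (76 mm by 85 mm) begins 54 mm behind the grasp point. The pads swing forward as they close: fully open they stand 13 mm farther back than shut.
Start: joints at [71.963, 24.242, 93.386, -0, 62.372, -1.089], TCP at [0.182, 0.598, 0.204] pointing down, gripper open.
Joint ranges: [-172.04, 172.04], [-51.8, 120.97], [4.93, 147.93], [-75.15, 255.16], [6.16, 154.13], [-145.62, 145.62]. Speed limits (degrees/s): [136.94, 136.94, 172.46, 180, 180, 180].

## Interface

Orientations are given as [roll, pitch, yaw] about the fixed x, y, z axes, in that order (R = Rz(yaw) Ry(pitch) Rx(roll)).
In Python, from bench import ctrl, optics gives the robot as it stands.
- The arm moves only by the tool move_arm, never from a script. Its argument "deltas" is a list of rows, each an object with "delta_rot": the turn, a rotation vector about the tool's x, y, z in degrees, a list of three; "offset": the shift along the tool's x, y, z in cm, a list of three; "claw": the finger opening in cm, from 0 to 8.54. A call has 1 to 5 rows; each row is the pose to reach, as a shift and turn from the pose commanded when the call began, along the tool's axes at that moment; what a row does not reach only later rows make up. A row lasts 1/12 s, in which the tool goes at most 41.7 mm and 7.16 degrees, less where a joint would pass 70% of its speed; a pose out of reach is approached as far as the arm can. A call with a gripper value outside its range is refused whole. The fingers move at their own pace and stop on an object; the grip force is fixed at half the most. Time passes only in rows, so rows that repeat a pose let the fingers close. It gives the time, the measured TCP pose, the force and the opening at its end, in the units of the state.
- ctrl.get_state(): the state, without advancing time (a new reading comes with each control period).
- optics.read_camera(name): name is "scene" or "top" or "wrist"; returns a dict with "pixels" (384x512x3 uint8, red, green, blue), "z_map" (384x512 float32, m along the optical axis (not along the pixel's ray), 0 where there is no reading), "intrinsics" (3x3 intrinsics, pixels), "rvec" (rotation vector, rad) and "tvec" (3), from world to camera coordinates, as OpenCV has them. Camera axes: x right, y down, z forward; pixel columns grow to the right and rows downward; lengths in m; the calibration is good to about 2 mm. A picture is of the moment at which its call begins.
- ctrl.hand_in(): hands the job in, once; it reports no verdict.
The state is a dict: "time": time; "q": joint angles; "qvel": joint speeds; "tau": joint torques, N m; "tcp_pos": TCP position; "eef_rot": TCP orientation; "ft_force": force on the tool from outside, world axes, zero at the start; "wrist_torque": the same for the moment, N m; "grip_width": finger opening in m.
Only numpy, scipy, OpenCV 4.12 (cv2) and the standard library are available. Lean on these libraries where they do the work, as an engineer would, in place of code of your own. Each camera call takes 0.05 s, during which the arm holds its last target. There are 200 camera calls.

## Task

Two hand levers are clamped up on the bench for checking; one is slack and can be pressed in until it meets its bar, the other stops clearly short. Without gripping anything, use the outside of the fingers to press first the left lever (seen from the robot) in as far as it goes and let it spring back, then the right one in as far as it goes, firmly but without forcing. Finish with the lever that stops short of its bar held pressed in against its stop and the other one sprung back out; the program ends while still holding it, and the bars and everything else on the bench are left alone.

Things in the scene. Friction and masses are not known exactly. Their poses are not given: they have to be found in the camera images.
- unit_a: test stand A, fixed; both look alike and either may be the left one. Base 65 x 220 x 10 mm (local x -45 to +20) with two clamp blocks, 121 high, at local y +-97, holding a level bar along local y at z = 100. Origin: on the bench top under the middle of the bar; z up; local x points from the lever to the bar, away from the robot and to its right (yaw -1.25 to -0.85). Lever pivot at local x -42, y +66, in a bracket 117 high
- lever_a (a joint): hand lever of stand A, upright hinge, rad: 0 = sprung out, grows as pressed to the bar. Slack lever: stops at 0.53 with its end on the grip. Sound lever: hard stop at about half that, its end 30 mm short. One is slack, one sound, alike at rest. At the press point it takes 3 N to start, 6 N at half travel, 8.5 N at 0.53; 10 to 20 N holds it firmly at its stop, over 40 N is forcing
- press_a (a point): press point of lever A: on the outer face of its aluminium blade (the side away from the bar), half way up, 100 mm above the bench and 80 mm from the pivot; moves with the lever. Blade 9 mm thick, 16 high, 106 long; at rest it runs from the pivot along the stand's -y, swung 0.34 rad out to -x. This point's own -x points out of the face
- end_a (a point): centre of the 17 mm ball end of lever A, 108 mm from the pivot; moves with the lever. The black rubber grip on the bar is 30 mm thick and covers local y -74 to +46 mm of the stand; the robot should not touch it, nor the lever's inner side
- unit_b: test stand B, fixed; both look alike and either may be the left one. Base 65 x 220 x 10 mm (local x -45 to +20) with two clamp blocks, 121 high, at local y +-97, holding a level bar along local y at z = 100. Origin: on the bench top under the middle of the bar; z up; local x points from the lever to the bar, away from the robot and to its right (yaw -1.25 to -0.85). Lever pivot at local x -42, y +66, in a bracket 117 high
- lever_b (a joint): hand lever of stand B, upright hinge, rad: 0 = sprung out, grows as pressed to the bar. Slack lever: stops at 0.53 with its end on the grip. Sound lever: hard stop at about half that, its end 30 mm short. One is slack, one sound, alike at rest. At the press point it takes 3 N to start, 6 N at half travel, 8.5 N at 0.53; 10 to 20 N holds it firmly at its stop, over 40 N is forcing
- press_b (a point): press point of lever B: on the outer face of its aluminium blade (the side away from the bar), half way up, 100 mm above the bench and 80 mm from the pivot; moves with the lever. Blade 9 mm thick, 16 high, 106 long; at rest it runs from the pivot along the stand's -y, swung 0.34 rad out to -x. This point's own -x points out of the face
- end_b (a point): centre of the 17 mm ball end of lever B, 108 mm from the pivot; moves with the lever. The black rubber grip on the bar is 30 mm thick and covers local y -74 to +46 mm of the stand; the robot should not touch it, nor the lever's inner side
- office_chair: office chair standing at the bench on the robot's left front, fixed; its dark backrest rises to 350 mm above the bench top between the arm's start and the bench (x 0.15 to 0.43, y 0.1 to 0.5), so raise the arm over it first. Origin on the floor
- tool_pole: pole with a hanging rotary tool behind the left stand, fixed; the tool hangs at about x 0.65, y 0.28, its tip 205 mm above the bench, the pole stands at x 0.74, y 0.37; keep clear. Origin at its clamp on the bench's edge
- pliers: pair of pliers with red handles, 156 x 54 x 13 (mm), loose on the bench; origin at the centre of its underside; leave it alone
- screwdriver_b: screwdriver with a red handle, 145 long, 25 high (mm), loose on the bench; origin at the centre of its underside; leave it alone
- film_can: black film can with grey lid, 36 across, 56 high (mm), loose on the bench; origin at the centre of its underside; leave it alone
- sanding_block: brown sanding block, 42 x 71 x 24 (mm), loose on the bench; origin at the centre of its underside; leave it alone
- tape_roll: roll of masking tape lying flat, 86 across, 22 high (mm), loose on the bench; origin at the centre of its underside; leave it alone
- side_cutters: side cutters with orange handles, 134 x 54 x 13 (mm), loose on the bench; origin at the centre of its underside; leave it alone
- magnifier: black eye loupe, 35 across, 26 high (mm), loose on the bench; origin at the centre of its underside; leave it alone

How it is judged (in metres and radians):
On the way, in this order (a step that is already met when the one before it is completed fails the run):
1. the left lever is pressed in to its stop by the fingers (((y of unit_a in the frame of unit_b above 0 m and (value of joint lever_a above 0.23 rad and contact force between the fingers and lever_a above 2 N)) or (y of unit_a in the frame of unit_b below 0 m and (value of joint lever_b above 0.5 rad and contact force between the fingers and lever_b above 2 N)))), for 0.2 s.
2. the left lever is back out and the right lever is pressed in to its stop by the fingers (((y of unit_a in the frame of unit_b above 0 m and (value of joint lever_b above 0.5 rad and contact force between the fingers and lever_b above 2 N) and value of joint lever_a below 0.06 rad) or (y of unit_a in the frame of unit_b below 0 m and (value of joint lever_a above 0.23 rad and contact force between the fingers and lever_a above 2 N) and value of joint lever_b below 0.06 rad))), for 0.2 s.
At the end, for the whole second after the job is handed in: the lever that stops short of its bar is held by the fingers with more than 2 N within 0.03 rad of its stop, and the slack lever is back out (under 0.06 rad) (value of joint lever_a above 0.23 rad and contact force between the fingers and lever_a above 2 N and value of joint lever_b below 0.06 rad); the arm keeps its last pose, push and grip.
It fails at once if a lever is forced (over 40 N) (contact force between anything else and lever_a above 40 N or contact force between anything else and lever_b above 40 N).
It fails at once if the fingers take hold of a lever from its bar side (contact force between the fingers and lever_a_c2 above 2 N or contact force between the fingers and lever_b_c2 above 2 N).
It fails at once if the bar's grip is taken hold of or leant on (over 5 N) (contact force between any of the fingers, the arm and unit_a_c0 above 5 N or contact force between any of the fingers, the arm and unit_b_c0 above 5 N).
It fails at once if a thing on the bench is moved or lifted by more than 30 mm (distance of any of pliers, screwdriver_b, film_can, sanding_block, tape_roll, side_cutters, magnifier from where it was at the start of the episode above 0.03 m).
It also fails if it takes over 70 s, if anything falls off the work surface, if the arm or the gripper's body presses on something with over 40 N, if the wrist force passes 120 N, or if a joint passes its speed limit or range.

## Working session

There is one attempt and no reset: what is moved stays moved. The work goes in short steps, Python scripts to look and compute and a tool call to move; the robot and the scene stay as the last step left them, time stands still between calls to the robot, and variables do not carry over. Pictures are saved under pics/ and viewed, about 8 in all and at most 12, crops included, and the job is handed in when it is done.

Besides the shell and the picture viewer there is one more tool, called after "Emit:" as name([rows], argument=value, ...), one row to a line, values as JSON. move_arm: Moves the arm, as the interface text tells. Its arguments: {"type":"object","properties":{"deltas":{"type":"array"}},"required":["deltas"]}

```bash
mkdir -p pics; ls
cat > h.py <<'E'
import numpy as np, cv2
from bench import ctrl, optics
def cam(n):
    d=optics.read_camera(n); d['R']=cv2.Rodrigues(np.array(d['rvec'],float))[0]; d['t']=np.array(d['tvec'],float).ravel(); d['K']=np.array(d['intrinsics'],float); return d
def cloud(d):
    z=d['z_map']; v,u=np.mgrid[:z.shape[0],:z.shape[1]]; K=d['K']
    p=np.stack([(u-K[0,2])/K[0,0]*z,(v-K[1,2])/K[1,1]*z,z],-1)
    w=(p-d['t'])@d['R']; w[z==0]=np.nan; return w
def save(n,im): cv2.imwrite('pics/'+n+'.png',np.ascontiguousarray(im[:,:,::-1]))
E
python3 - <<'E'
from h import *
print(ctrl.get_state())
ims=[]
for n in ['scene','top']:
    d=cam(n); print(n,-d['R'].T@d['t'],(d['z_map']>0).mean()); ims.append(d['pixels']); np.save(n+'.npy',cloud(d))
    save(n,d['pixels'])
E
```

```text
pics
{'time': 0.0, 'q': array([ 7.19636835e+01,  2.42856165e+01,  9.34336619e+01,  2.16216439e-03,
        6.23722193e+01, -1.08641121e+00]), 'qvel': array([ 0.06167905, -0.09159824,  0.00069776, -0.06022726,  0.04249019,
        0.03371273]), 'tau': array([ 3.50801120e-04, -5.57393432e+01, -2.81730616e+01, -3.78397874e-05,
        7.46503909e-03, -3.12613535e-07]), 'tcp_pos': array([0.18196192, 0.59728542, 0.20341753]), 'eef_rot': array([-9.00914449e+01,  3.64850794e-03, -1.69509124e+01]), 'ft_force': array([ 0.19832471,  0.06804261, -0.42623035]), 'wrist_torque': array([-0.04853728,  0.00183952, -0.05177285]), 'grip_width': 0.08536176030933854}
scene [-0.56121668  0.0796237   0.63076625] 0.9958241780598959
top [-0.21716908 -0.14374719  0.92634322] 0.9962870279947916
```

View pics/top.png

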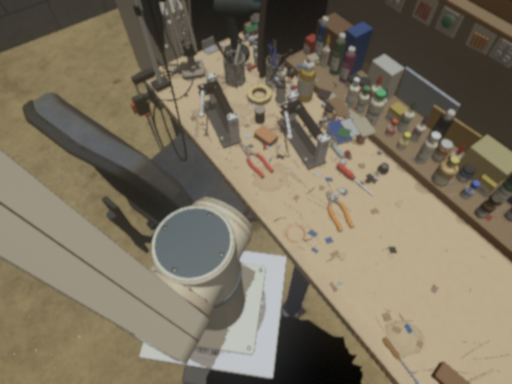

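View pics/scene.png

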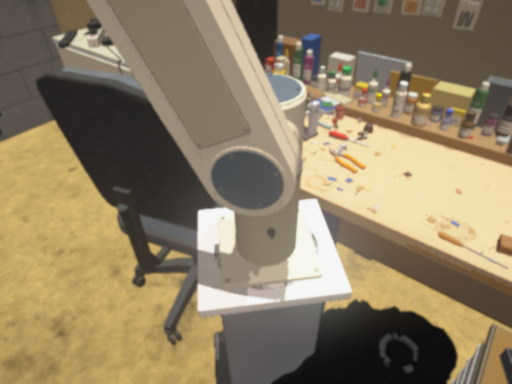

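The top view shows both stands: left one around px (220,115), right one around px (305,135). The scene view is blocked by the arm. Next I'll zoom in and measure the stands.

Run:
```python
from h import *
im=cv2.imread('pics/top.png'); w=np.load('top.npy')
c=cv2.resize(im[65:175,185:345],None,fx=5,fy=5,interpolation=cv2.INTER_CUBIC)
cv2.imwrite('pics/crop.png',c)
for nm,(u0,u1) in dict(L=(190,246),R=(272,335)).items():
    s=w[70:172,u0:u1].reshape(-1,3)
    m=(s[:,2]>.085)&(s[:,2]<.13)
    p=s[m]
    print(nm,m.sum(),np.nanmin(p,0),np.nanmax(p,0))
# height-map in world, 2.5mm/px
s=w[60:180,180:345].reshape(-1,3); s=s[np.isfinite(s).all(1)]
print(s.min(0),s.max(0))
z=s[:,2]
H=np.zeros((600,600,3),np.uint8)
for x,y,z in s[np.argsort(s[:,2])]:
    if z>.005 and z<.3:
        r=int((0.95-x)*1000);cc=int((0.35-y)*1000)
        col=cv2.applyColorMap(np.uint8([[min(255,z*1700)]]),cv2.COLORMAP_JET)[0,0].tolist()
        cv2.circle(H,(cc,r),2,col,-1)
cv2.imwrite('pics/hm.png',H)
```

```text
L 813 [0.50289389 0.03347044 0.08555713] [0.70177407 0.18966426 0.12644335]
R 1351 [ 0.45941122 -0.24402089  0.08504842] [ 0.75799833 -0.05552439  0.12923345]
[ 0.37093545 -0.30919212 -0.23920839] [0.93092434 0.33932649 0.17255884]
```

View pics/crop.png

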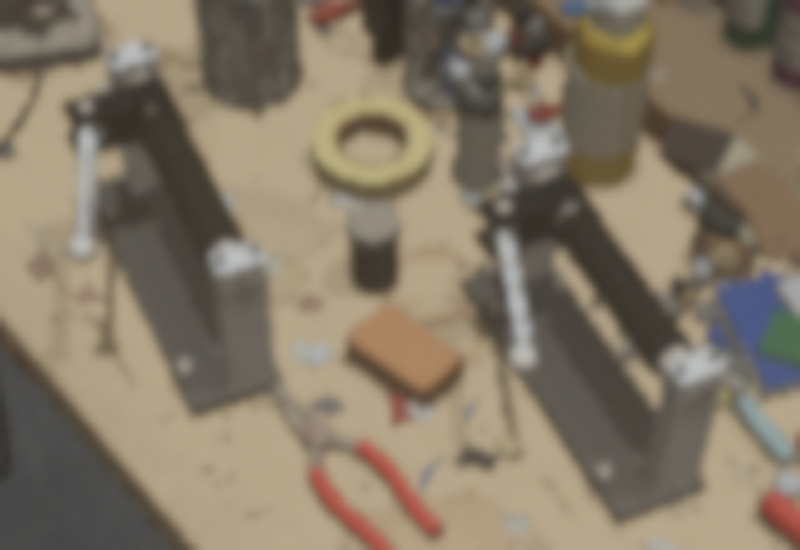

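View pics/hm.png

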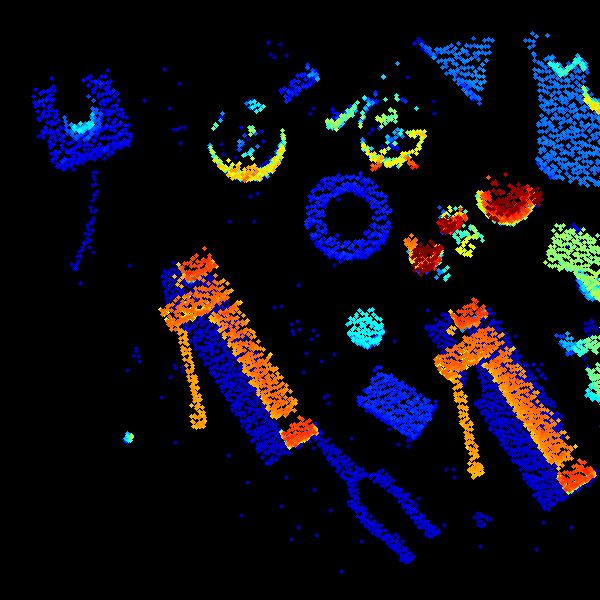

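The crop shows both levers sprung out. Left lever runs from crop px (85,130) to its ball at (80,245), right lever from (500,215) to its ball at (523,355). The height map shows clean tops for the clamps, brackets and levers, so I'll take numbers from it and check how high the chair is.

Run:
```python
from h import *
w=np.load('top.npy').reshape(-1,3); w=w[np.isfinite(w).all(1)]
def box(r0,r1,c0,c1,z0,z1):
    x=w[:,0];y=w[:,1];z=w[:,2]
    return w[(x<.95-r0/1000)&(x>.95-r1/1000)&(y<.35-c0/1000)&(y>.35-c1/1000)&(z>z0)&(z<z1)]
for n,far,near,lev in [('L',(245,285,170,225),(410,450,275,325),(332,432,172,212)),('R',(298,335,445,492),(455,500,555,600),(378,482,445,490))]:
    f=box(*far,.114,.14); g=box(*near,.114,.14)
    mid=lambda p:(cv2.minAreaRect(p[:,:2].astype(np.float32))[0])
    F,G=np.array(mid(f)),np.array(mid(g)); d=F-G; yaw=np.arctan2(-d[0],d[1]); O=(F+G)/2
    R=np.array([[np.cos(yaw),-np.sin(yaw)],[np.sin(yaw),np.cos(yaw)]])
    P=O+R@[-.042,.066]; ld=R@[-np.sin(.34),-np.cos(.34)]; nrm=R@[np.cos(.34),-np.sin(.34)]
    print(n,'len',np.hypot(*d),'O',O,'yaw',yaw,'z',f[:,2].mean(),g[:,2].mean(),'pivot',P,'press',P+.08*ld-.0045*nrm,'ball',P+.108*ld,'lever hdg',np.degrees(np.arctan2(*ld[::-1])),'push hdg',np.degrees(np.arctan2(*nrm[::-1])))
    l=box(*lev,.085,.125); print(' lever z pct',np.percentile(l[:,2],[5,50,90]),len(l))
    l=l[l[:,2]>.098]
    q=cv2.fitLine(l[:,:2].astype(np.float32),cv2.DIST_HUBER,0,.01,.01).ravel(); print(' line',q,'low x end',l[l[:,0].argsort()[:5]],'y at press x',q[1]+(P[0]+.08*ld[0]-q[0])*q[3]/q[2])
for x0 in np.arange(.0,.5,.05):
  m=(w[:,0]>x0)&(w[:,0]<x0+.05)&(w[:,1]>.05)&(w[:,1]<.75); s=w[m]
  print(round(x0,2),[round(float(s[(s[:,1]>y)&(s[:,1]<y+.1),2].max(initial=-1)),2) for y in np.arange(.05,.75,.1)])
s=w[(w[:,0]>.45)&(w[:,0]<.85)&(w[:,1]>-.3)&(w[:,1]<.5)&(w[:,2]>.13)]
for x0 in np.arange(.45,.85,.1): print(round(x0,2),[round(float(s[(s[:,0]>x0)&(s[:,0]<x0+.1)&(s[:,1]>y)&(s[:,1]<y+.1),2].max(initial=0)),2) for y in np.arange(-.3,.5,.1)])
```

```text
L len 0.18490241508640476 O [0.59969589 0.10019624] yaw -1.0128255992496367 z 0.12016130090487971 0.12085671230114153 pivot [0.63344819 0.1707709 ] press [0.55436801 0.15786451] ball [0.52800366 0.14741602] lever hdg -167.51119725426065 push hdg -77.51119725426065
 lever z pct [0.10213851 0.10730278 0.10968926] 84
 line [0.9829802  0.18371166 0.5623325  0.15645191] low x end [[0.52214771 0.15331373 0.10081756]
 [0.52307452 0.14660503 0.10524426]
 [0.52318305 0.15626792 0.10366487]
 [0.52322789 0.15307544 0.10410197]
 [0.52352894 0.15064877 0.09976613]] y at press x 0.06473410594829937
R len 0.18142142856420285 O [ 0.55411957 -0.17460638] yaw -0.980823326650464 z 0.12005122657011447 0.12033750555917146 pivot [ 0.58559643 -0.10298789] press [ 0.5069697  -0.11841798] ball [ 0.48095316 -0.1297047 ] lever hdg -165.67760209950092 push hdg -75.6776020995009
 lever z pct [0.09836639 0.10672631 0.10954694] 101
 line [ 0.9754924   0.22003295  0.5160049  -0.11811165] low x end [[ 0.47244297 -0.12337003  0.10728043]
 [ 0.47369662 -0.12361616  0.10129369]
 [ 0.47500194 -0.12651676  0.10023794]
 [ 0.47534508 -0.12944484  0.10033113]
 [ 0.47588624 -0.12620026  0.10369006]] y at press x 0.3270212824046446
0.0 [0.39, -1.0, -1.0, -1.0, -0.73, -0.73, -0.73]
0.05 [-1.0, -1.0, -1.0, -1.0, -1.0, -1.0, -0.73]
0.1 [-1.0, -1.0, -1.0, -1.0, -1.0, -1.0, -1.0]
0.15 [0.2, 0.33, 0.35, 0.34, -1.0, -1.0, -1.0]
0.2 [0.23, 0.33, 0.35, 0.35, -1.0, -1.0, -1.0]
0.25 [0.05, 0.3, 0.34, 0.35, 0.34, -1.0, -1.0]
0.3 [-1.0, -1.0, 0.31, 0.34, 0.33, -0.73, -1.0]
0.35 [0.0, -1.0, -1.0, 0.31, 0.31, -0.73, -0.73]
0.4 [0.01, -0.22, -1.0, -1.0, -0.73, -0.73, -0.73]
0.45 [0.02, 0.0, -0.22, -1.0, -0.69, -0.73, -0.73]
0.45 [0.0, 0.0, 0.0, 0.0, 0.0, 0.45, 0.0, 0.0]
0.55 [0.0, 0.0, 0.0, 0.0, 0.0, 0.4, 0.39, 0.0]
0.65 [0.0, 0.17, 0.17, 0.0, 0.0, 0.37, 0.32, 0.0]
0.75 [0.21, 0.17, 0.3, 0.29, 0.18, 0.31, 0.31, 0.0]
```

Emit:
move_arm([
  {"delta_rot":[0,0,0],"offset":[0,-4,0],"claw":0},
  {"delta_rot":[0,0,0],"offset":[0,-8,0],"claw":0},
  {"delta_rot":[0,0,0],"offset":[0,-12,0],"claw":0},
  {"delta_rot":[0,0,0],"offset":[0,-16,0],"claw":0},
  {"delta_rot":[0,0,0],"offset":[0,-20,0],"claw":0},
])

```text
time: 0.52
tcp_pos: [0.182, 0.5973, 0.4058]
eef_rot: [-90.1, -0.0, -16.9]
ft_force: [-0.2, 0.9, -0.0]
grip_width: 0.0255
```

Stands and lever lines are fixed well enough: the press faces are near (0.556, 0.160) and (0.510, -0.115). There are tall points around (0.5–0.65, 0.2–0.35), so I'll see exactly where they are before crossing.

Run:
```python
from h import *
w=np.load('top.npy').reshape(-1,3); w=w[np.isfinite(w).all(1)]
s=w[(w[:,0]>.4)&(w[:,0]<.85)&(w[:,1]>.19)&(w[:,1]<.5)&(w[:,2]>.1)]
k=np.unique((s/.03).round().astype(int),axis=0)*.03
print(len(s)); print(k[k[:,2].argsort()].round(2).tolist())
d=cam('wrist'); save('wr',d['pixels'])
```

```text
2032
[[0.51, 0.21, 0.09], [0.72, 0.36, 0.09], [0.75, 0.36, 0.09], [0.81, 0.24, 0.09], [0.84, 0.24, 0.09], [0.81, 0.3, 0.09], [0.81, 0.27, 0.09], [0.51, 0.21, 0.12], [0.81, 0.24, 0.12], [0.84, 0.24, 0.12], [0.81, 0.3, 0.12], [0.81, 0.27, 0.12], [0.72, 0.36, 0.12], [0.75, 0.36, 0.12], [0.84, 0.27, 0.12], [0.84, 0.3, 0.12], [0.75, 0.36, 0.15], [0.81, 0.24, 0.15], [0.81, 0.27, 0.15], [0.81, 0.3, 0.15], [0.84, 0.3, 0.15], [0.84, 0.27, 0.15], [0.51, 0.21, 0.15], [0.78, 0.27, 0.15], [0.72, 0.36, 0.15], [0.81, 0.3, 0.18], [0.72, 0.36, 0.18], [0.51, 0.21, 0.18], [0.75, 0.36, 0.18], [0.81, 0.27, 0.18], [0.84, 0.24, 0.18], [0.84, 0.3, 0.18], [0.78, 0.27, 0.18], [0.81, 0.24, 0.18], [0.84, 0.24, 0.21], [0.84, 0.27, 0.21], [0.75, 0.36, 0.21], [0.78, 0.3, 0.21], [0.81, 0.27, 0.21], [0.81, 0.3, 0.21], [0.84, 0.3, 0.21], [0.51, 0.21, 0.21], [0.66, 0.27, 0.21], [0.78, 0.27, 0.21], [0.81, 0.24, 0.21], [0.72, 0.36, 0.21], [0.81, 0.24, 0.24], [0.81, 0.27, 0.24], [0.81, 0.3, 0.24], [0.75, 0.36, 0.24], [0.66, 0.27, 0.24], [0.72, 0.36, 0.24], [0.63, 0.27, 0.24], [0.51, 0.21, 0.24], [0.63, 0.3, 0.24], [0.84,
[... 428 characters left out ...]
.81, 0.24, 0.3], [0.78, 0.27, 0.3], [0.78, 0.3, 0.3], [0.81, 0.3, 0.3], [0.66, 0.27, 0.3], [0.75, 0.36, 0.3], [0.75, 0.39, 0.3], [0.63, 0.3, 0.3], [0.54, 0.21, 0.3], [0.63, 0.27, 0.3], [0.72, 0.36, 0.3], [0.51, 0.21, 0.33], [0.54, 0.21, 0.33], [0.63, 0.27, 0.33], [0.63, 0.24, 0.33], [0.75, 0.36, 0.33], [0.66, 0.24, 0.33], [0.63, 0.3, 0.33], [0.66, 0.27, 0.33], [0.51, 0.21, 0.36], [0.63, 0.24, 0.36], [0.63, 0.3, 0.36], [0.66, 0.24, 0.36], [0.63, 0.27, 0.36], [0.54, 0.24, 0.36], [0.54, 0.21, 0.36], [0.54, 0.21, 0.39], [0.63, 0.27, 0.39], [0.63, 0.3, 0.39], [0.54, 0.24, 0.39], [0.63, 0.24, 0.39], [0.66, 0.24, 0.39], [0.54, 0.24, 0.42], [0.54, 0.21, 0.42], [0.54, 0.21, 0.45], [0.54, 0.24, 0.45]]
```

Emit:
move_arm([
  {"delta_rot":[0,0,0],"offset":[0,-4,0],"claw":0},
  {"delta_rot":[0,0,0],"offset":[0,-8,0],"claw":0},
  {"delta_rot":[0,0,0],"offset":[0,-12,0],"claw":0},
])

```text
time: 0.82
tcp_pos: [0.182, 0.5973, 0.5251]
eef_rot: [-90.1, 0.0, -16.9]
ft_force: [1.1, 0.9, 0.2]
grip_width: -0.0002
```

A thin, roughly vertical object (perhaps the tool's cable) stands near (0.52, 0.21), right beside the left press spot. I'll trace it.

Run:
```python
from h import *
d=cam('top'); save('top2',d['pixels']); w=cloud(d)
cv2.imwrite('pics/c2.png',cv2.resize(d['pixels'][0:190,110:270,::-1],None,fx=3.1,fy=3.1,interpolation=cv2.INTER_CUBIC))
w0=np.load('top.npy')
for nm,W in (('0',w0),('1',w)):
  W=W.reshape(-1,3); 
  for z in np.arange(.03,1.2,.04):
    for (a,b,c,e) in [(.38,.6,.18,.26),(.6,.7,.2,.33)]:
      s=W[(W[:,0]>a)&(W[:,0]<b)&(W[:,1]>c)&(W[:,1]<e)&(abs(W[:,2]-z)<.02)]
      if len(s): print(nm,round(z,2),len(s),s[:,:2].min(0).round(3),s[:,:2].max(0).round(3),end=' | ')
  print()
```

```text
0 0.03 18 [0.508 0.22 ] [0.516 0.226] | 0 0.03 3 [0.681 0.274] [0.686 0.28 ] | 0 0.07 18 [0.509 0.218] [0.514 0.224] | 0 0.11 21 [0.511 0.216] [0.516 0.223] | 0 0.15 24 [0.512 0.216] [0.518 0.222] | 0 0.19 25 [0.514 0.215] [0.52  0.221] | 0 0.23 29 [0.516 0.216] [0.523 0.222] | 0 0.23 22 [0.638 0.27 ] [0.652 0.288] | 0 0.27 36 [0.518 0.217] [0.528 0.224] | 0 0.27 74 [0.628 0.261] [0.651 0.294] | 0 0.31 33 [0.521 0.217] [0.529 0.224] | 0 0.31 154 [0.621 0.254] [0.651 0.298] | 0 0.35 41 [0.524 0.218] [0.533 0.224] | 0 0.35 237 [0.618 0.251] [0.654 0.304] | 0 0.39 45 [0.527 0.219] [0.537 0.227] | 0 0.39 176 [0.618 0.25 ] [0.656 0.303] | 0 0.43 51 [0.53  0.221] [0.541 0.228] | 0 0.47 4 [0.534 0.224] [0.539 0.228] | 
1 0.03 16 [0.508 0.219] [0.513 0.226] | 1 0.03 4 [0.666 0.269] [0.695 0.312] | 1 0.07 19 [0.509 0.218] [0.517 0.224] | 1 0.11 21 [0.511 0.217] [0.517 0.224] | 1 0.15 23 [0.512 0.216] [0.52  0.223] | 1 0.19 27 [0.514 0.215] [0.521 0.223] | 1 0.23 29 [0.517 0.216] [0.524 0.222] | 1 0.23 23 [0.638 0.269] [0.651 0.288] | 1 0.27 34 [0.519 0.217] [0.526 0.223] | 1 0.27 74 [0.629 0.261] [0.651 0.292] | 1 0.31 35 [0.523 0.217] [0.53  0.224] | 1 0.31 149 [0.621 0.253] [0.651 0.298] | 1 0.35 40 [0.525 0.217] [0.534 0.225] | 1 0.35 239 [0.618 0.252] [0.653 0.303] | 1 0.39 45 [0.526 0.219] [0.536 0.226] | 1 0.39 178 [0.618 0.251] [0.655 0.303] | 1 0.43 51 [0.532 0.22 ] [0.541 0.228] | 1 0.47 4 [0.535 0.223] [0.538 0.227] |
```

View pics/c2.png

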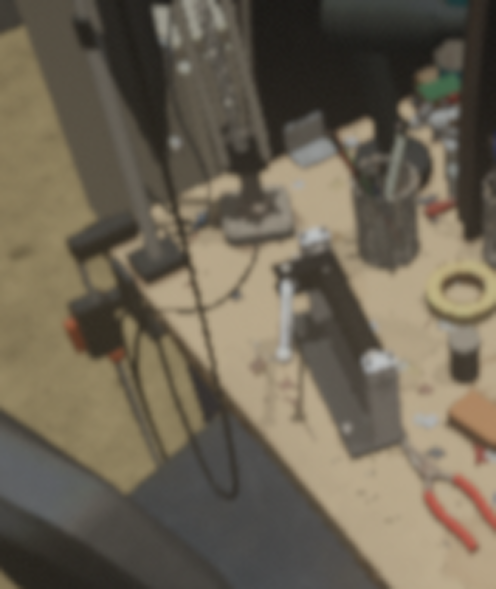

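The image shows a hanging cable loop left of the left lever, from crop px (180,210) to (235,490). I'll keep clear of it by retracting and tilting the tool. First I'll check what stands above 0.44 m.

Run:
```python
from h import *
w=np.load('top.npy').reshape(-1,3); w=w[np.isfinite(w).all(1)]
s=w[(w[:,0]>.3)&(w[:,0]<.95)&(w[:,1]>-.1)&(w[:,1]<.7)&(w[:,2]>.42)]
k,n=np.unique((s/.04).round().astype(int),axis=0,return_counts=True)
print(len(s),w[:,2].max()); print([(*(a*.04).round(2).tolist(),int(c)) for a,c in zip(k,n)])
c=w[(w[:,0]>.35)&(w[:,0]<.6)&(w[:,1]>.15)&(w[:,1]<.4)&(w[:,2]<.03)&(w[:,2]>-.3)]
d=cam('scene')
S=cloud(d).reshape(-1,3); S=S[np.isfinite(S).all(1)]
s=S[(S[:,0]>.3)&(S[:,0]<.95)&(S[:,1]>-.1)&(S[:,1]<.7)&(S[:,2]>.3)]
k,n=np.unique((s/.06).round().astype(int),axis=0,return_counts=True)
print([(*(a*.06).round(2).tolist(),int(c)) for a,c in zip(k,n)])
save('scene2',d['pixels'])
```

```text
43 0.6715622156681507
[(0.52, 0.24, 0.44, 41), (0.56, 0.24, 0.44, 2)]
[(0.3, 0.42, 0.36, 2), (0.3, 0.48, 0.3, 6), (0.6, 0.3, 0.3, 16), (0.6, 0.3, 0.36, 7), (0.66, 0.3, 0.3, 17), (0.66, 0.3, 0.36, 19), (0.72, 0.36, 0.3, 53), (0.72, 0.36, 0.36, 86), (0.78, 0.36, 0.3, 1), (0.78, 0.36, 0.36, 2)]
```

View pics/scene2.png

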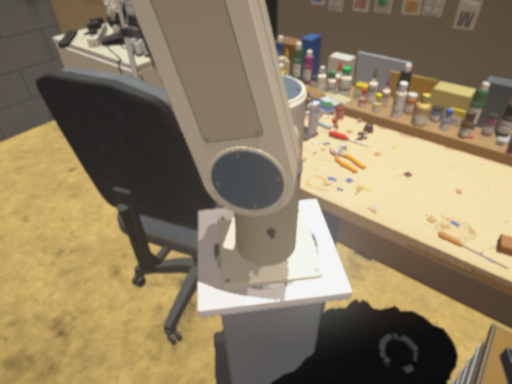

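Both cameras cut off the top, so I assume the cable runs on upward. I'll cross the chair retracted, turning the tool as I go.

Emit:
move_arm([
  {"delta_rot":[0,5.4,0],"offset":[2.3,0,-2.6],"claw":0},
  {"delta_rot":[0,10.8,0],"offset":[4.7,0,-5.2],"claw":0},
  {"delta_rot":[0,16.2,0],"offset":[7.0,0,-7.8],"claw":0},
  {"delta_rot":[0,21.6,0],"offset":[9.4,0,-10.4],"claw":0},
  {"delta_rot":[0,27,0],"offset":[11.7,0,-13.0],"claw":0},
])

```text
time: 1.33
tcp_pos: [0.2565, 0.4377, 0.5231]
eef_rot: [-90.1, -0.0, -44.2]
ft_force: [0.2, -0.5, 0.1]
grip_width: 0.0
```

Emit:
move_arm([
  {"delta_rot":[0,5.2,0],"offset":[3.5,0,-1.3],"claw":0},
  {"delta_rot":[0,10.4,0],"offset":[7.0,0,-2.6],"claw":0},
  {"delta_rot":[0,15.6,0],"offset":[10.6,0,-4.0],"claw":0},
  {"delta_rot":[0,20.8,0],"offset":[14.1,0,-5.3],"claw":0},
  {"delta_rot":[0,26,0],"offset":[17.6,0,-6.6],"claw":0},
])

```text
time: 1.75
tcp_pos: [0.3372, 0.2679, 0.5234]
eef_rot: [-90.0, -0.0, -70.2]
ft_force: [0.9, 1.1, 0.0]
grip_width: 0.0005
```

Emit:
move_arm([
  {"delta_rot":[0,0,3],"offset":[4.1,0,0.3],"claw":0},
  {"delta_rot":[0,0,6],"offset":[8.2,0,0.6],"claw":0},
  {"delta_rot":[0,0,9],"offset":[12.3,0,0.9],"claw":0},
  {"delta_rot":[0,0,12],"offset":[16.4,0,1.2],"claw":0},
  {"delta_rot":[0,0,15],"offset":[20.5,0,1.4],"claw":0},
])

```text
time: 2.17
tcp_pos: [0.4206, 0.08, 0.524]
eef_rot: [-89.9, 15.1, -69.9]
ft_force: [1.7, 1.2, -0.2]
grip_width: 0.0001
```

```bash
cat > mv.py <<'E'
# world delta -> tool offset (cm), from measured pose
import sys
from h import *
from scipy.spatial.transform import Rotation as Ro
s=ctrl.get_state(); R=Ro.from_euler('xyz',s['eef_rot'],degrees=True).as_matrix()
print('t',s['time'],'tcp',s['tcp_pos'].round(4),'F',s['ft_force'].round(1),'q',s['q'].round(0)); print(R.round(3))
p=s['tcp_pos']
for a in sys.argv[1:]:
    g=np.array(eval(a),float); print(a,(R.T@(g-p)*100).round(2)); p=p
E
python3 mv.py [.56,.12,.35] [.56,.19,.2] [.56,.19,.1]
```

```text
t 2.1667 tcp [0.4206 0.08   0.524 ] F [ 1.7  1.2 -0.2] q [ -2.  -4.  89.  14. 100. -20.]
[[ 0.331 -0.088  0.939]
 [-0.907  0.246  0.343]
 [-0.261 -0.965  0.002]]
[.56,.12,.35] [ 5.53 16.55 14.43]
[.56,.19,.2] [ 3.11 32.76 16.8 ]
[.56,.19,.1] [ 5.72 42.41 16.79]
```

Emit:
move_arm([
  {"delta_rot":[0,0,0],"offset":[1,3,2.6],"claw":0},
  {"delta_rot":[0,0,0],"offset":[2,6,5.2],"claw":0},
  {"delta_rot":[0,0,0],"offset":[3,9,7.8],"claw":0},
  {"delta_rot":[0,0,0],"offset":[4,12,10.4],"claw":0},
  {"delta_rot":[0,0,0],"offset":[5,15,13],"claw":0},
])

```text
time: 2.58
tcp_pos: [0.5466, 0.1172, 0.3638]
eef_rot: [-90.1, 15.0, -70.1]
ft_force: [0.5, -0.6, 0.6]
grip_width: -0.0001
```

```bash
python3 mv.py [.56,.19,.2] [.56,.19,.1] [.56,.19,.085]
```

```text
t 2.5833 tcp [0.5466 0.1172 0.3638] F [ 0.5 -0.6  0.6] q [  3.  12.  90.  14.  82. -20.]
[[ 0.33  -0.089  0.94 ]
 [-0.908  0.243  0.341]
 [-0.259 -0.966 -0.001]]
[.56,.19,.2] [-1.92 17.48  3.76]
[.56,.19,.1] [ 0.67 27.13  3.77]
[.56,.19,.085] [ 1.05 28.58  3.77]
```

Emit:
move_arm([
  {"delta_rot":[0,0,0],"offset":[-0.5,3.5,0.8],"claw":0},
  {"delta_rot":[0,0,0],"offset":[-1,7,1.6],"claw":0},
  {"delta_rot":[0,0,0],"offset":[-1.5,10.5,2.4],"claw":0},
  {"delta_rot":[0,0,0],"offset":[-1.8,14,3.2],"claw":0},
  {"delta_rot":[0,0,0],"offset":[-1.9,17.5,3.8],"claw":0},
])

```text
time: 3.0
tcp_pos: [0.5593, 0.1912, 0.1999]
eef_rot: [-90.0, 15.0, -70.0]
ft_force: [0.0, 0.9, 0.1]
grip_width: 0.0001
```

```bash
python3 mv.py [.56,.19,.1] [.558,.19,.088]
python3 - <<'E'
from h import *
d=cam('top');e=cam('wrist')
a=cv2.resize(d['pixels'][20:180,120:330],(504,384),interpolation=cv2.INTER_CUBIC)
save('mid',np.hstack([a,e['pixels']])[:, :])
im=cv2.imread('pics/mid.png'); cv2.imwrite('pics/mid.png',cv2.resize(im,(800,302)))
E
```

```text
t 3.0 tcp [0.5593 0.1912 0.1999] F [0.  0.9 0.1] q [ 10.  23.  97.  17.  63. -18.]
[[ 0.331 -0.089  0.939]
 [-0.907  0.243  0.343]
 [-0.259 -0.966 -0.001]]
[.56,.19,.1] [2.72 9.61 0.03]
[.558,.19,.088] [ 2.96 10.79 -0.16]
```

View pics/mid.png

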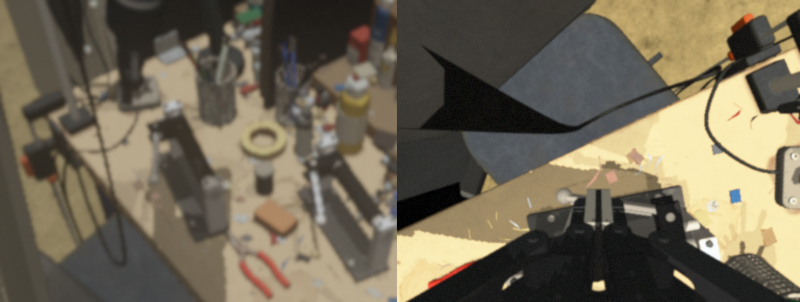

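Left half: the gripper is above the left stand, near (130,60). Right half, from the wrist: the closed fingers at (597,205) sit on the outer side of the lever, with the ball end at (565,193). All clear, so I'm going down.

Emit:
move_arm([
  {"delta_rot":[0,0,0],"offset":[0.7,2.7,0],"claw":0},
  {"delta_rot":[0,0,0],"offset":[1.5,5.4,0],"claw":0},
  {"delta_rot":[0,0,0],"offset":[2.2,8.0,0],"claw":0},
  {"delta_rot":[0,0,0],"offset":[3.0,10.8,0],"claw":0},
])

```text
time: 3.43
tcp_pos: [0.5614, 0.1891, 0.0911]
eef_rot: [-89.8, 15.0, -69.9]
ft_force: [-0.3, 0.1, -0.2]
grip_width: 0.0004
```

```bash
python3 mv.py [.558,.175,.088]
```

```text
t 3.4333 tcp [0.5614 0.1891 0.0911] F [-0.3  0.1 -0.2] q [  9.  31. 101.  19.  52. -23.]
[[ 0.332 -0.086  0.94 ]
 [-0.907  0.244  0.343]
 [-0.258 -0.966  0.003]]
[.558,.175,.088] [ 1.25 -0.01 -0.8 ]
```

Emit:
move_arm([
  {"delta_rot":[0,0,0],"offset":[0.5,-0.13,0],"claw":0},
  {"delta_rot":[0,0,0],"offset":[0.9,-0.25,0],"claw":0},
  {"delta_rot":[0,0,0],"offset":[1.35,-0.36,0],"claw":0},
  {"delta_rot":[0,0,0],"offset":[1.75,-0.47,0],"claw":0},
  {"delta_rot":[0,0,0],"offset":[1.75,-0.47,0],"claw":0},
])

```text
time: 3.85
tcp_pos: [0.5683, 0.1717, 0.0924]
eef_rot: [-89.8, 14.9, -69.9]
ft_force: [-1.0, -0.2, -0.5]
grip_width: -0.0
```

Emit:
move_arm([
  {"delta_rot":[0,0,0],"offset":[0.2,-0.05,0],"claw":0},
  {"delta_rot":[0,0,0],"offset":[0.4,-0.1,0],"claw":0},
  {"delta_rot":[0,0,0],"offset":[0.6,-0.15,0],"claw":0},
  {"delta_rot":[0,0,0],"offset":[0.8,-0.2,0],"claw":0},
  {"delta_rot":[0,0,0],"offset":[0.8,-0.2,0],"claw":0},
])

```text
time: 4.27
tcp_pos: [0.5693, 0.1645, 0.0901]
eef_rot: [-90.0, 15.0, -70.0]
ft_force: [0.8, 0.0, -0.4]
grip_width: -0.0001
```

Run:
```python
from h import *
e=cam('wrist'); save('w3',cv2.resize(e['pixels'][180:384,80:432],None,fx=2.2,fy=2.2,interpolation=cv2.INTER_CUBIC))
```

```text
(no output)
```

View pics/w3.png

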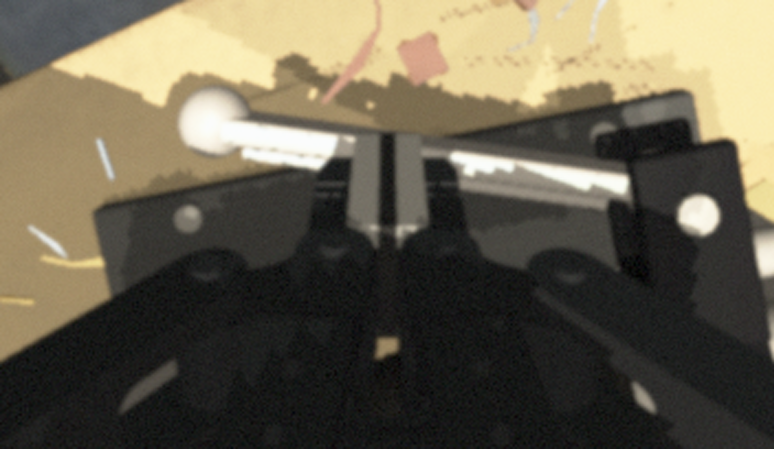

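The fingers at crop (388,180) hide the middle of the lever, whose ball is at (212,120) and pivot near (670,200). It isn't clear from this which side they're on, so I'll check with depth.

```bash
python3 mv.py
python3 - <<'E'
from h import *
e=cam('wrist'); w=cloud(e); print('cam',-e['R'].T@e['t'])
f=lambda u,v:w[180+int(v/2.2),80+int(u/2.2)].round(4)
for u,v in [(212,120),(280,135),(330,145),(470,160),(560,175),(610,190),(365,140),(365,160),(365,180),(365,200),(365,220),(410,140),(410,160),(410,200),(330,200),(450,200)]: print(u,v,f(u,v))
E
```

```text
t 4.3167 tcp [0.5692 0.1646 0.0901] F [ 0.3 -0.7  1.2] q [  7.  32. 100.  18.  53. -25.]
[[ 0.331 -0.089  0.939]
 [-0.907  0.243  0.343]
 [-0.259 -0.966 -0.   ]]
cam [0.55775521 0.19589239 0.27518936]
212 120 [0.5312 0.1539 0.1084]
280 135 [0.5467 0.1558 0.1082]
330 145 [0.558  0.1581 0.1094]
470 160 [0.5882 0.1655 0.1092]
560 175 [0.6084 0.1691 0.1092]
610 190 [0.6199 0.1699 0.1101]
365 140 [0.5639 0.1649 0.1255]
365 160 [0.5649 0.1629 0.1333]
365 180 [0.5657 0.1617 0.1423]
365 200 [0.5666 0.1594 0.1463]
365 220 [0.5672 0.1587 0.1546]
410 140 [0.5726 0.1682 0.1259]
410 160 [0.5731 0.1661 0.134 ]
410 200 [0.5739 0.1627 0.1482]
330 200 [0.5614 0.1555 0.1397]
450 200 [0.5814 0.1635 0.1419]
```

Run:
```python
from h import *
from scipy.spatial.transform import Rotation as Ro
e=cam('wrist'); w=cloud(e); s=ctrl.get_state(); R=Ro.from_euler('xyz',s['eef_rot'],degrees=True).as_matrix()
for b in (0,10,20,30,40):
  for x in (-11,0):
    p=s['tcp_pos']+R@np.array([x,-b,0])/1000; c=e['K']@(e['R']@p+e['t']); c=c[:2]/c[2]; print(b,x,p.round(4),'full',c.round(0),'crop',((c-[80,180])*2.2).round(0))
for u in (236+6,246,256,266):
  print(u,[(v,w[v,u].round(3).tolist(),((w[v,u]-s['tcp_pos'])@R*1000).round(0).tolist()) for v in range(222,262,5)])
```

```text
0 -11 [0.5654 0.1748 0.0928] full [256. 215.] crop [387.  76.]
0 0 [0.5691 0.1648 0.09  ] full [256. 233.] crop [387. 117.]
10 -11 [0.5663 0.1723 0.1025] full [256. 222.] crop [387.  92.]
10 0 [0.57   0.1624 0.0996] full [256. 242.] crop [387. 135.]
20 -11 [0.5672 0.1699 0.1121] full [256. 230.] crop [387. 110.]
20 0 [0.5709 0.1599 0.1093] full [256. 251.] crop [387. 156.]
30 -11 [0.5681 0.1675 0.1218] full [256. 239.] crop [387. 131.]
30 0 [0.5717 0.1575 0.1189] full [256. 261.] crop [387. 178.]
40 -11 [0.569  0.1651 0.1314] full [256. 250.] crop [387. 154.]
40 0 [0.5726 0.1551 0.1286] full [256. 273.] crop [387. 204.]
242 [(222, [0.561, 0.154, 0.001], [30.0, 85.0, -11.0]), (227, [0.562, 0.15, -0.0], [34.0, 84.0, -11.0]), (232, [0.564, 0.147, 0.001], [37.0, 82.0, -11.0]), (237, [0.563, 0.161, 0.093], [1.0, -3.0, -8.0]), (242, [0.562, 0.165, 0.126], [-12.0, -34.0, -6.0]), (247, [0.563, 0.164, 0.131], [-12.0, -39.0, -6.0]), (252, [0.564, 0.163, 0.134], [-12.0, -43.0, -6.0]), (257, [0.564, 0.162, 0.139], [-12.0, -47.0, -6.0])]
246 [(222, [0.564, 0.156, 0.0], [30.0, 85.0, -8.0]), (227, 
[... 451 characters left out ...]
, (232, [0.574, 0.151, 0.001], [38.0, 82.0, 0.0]), (237, [0.576, 0.147, 0.001], [41.0, 81.0, 0.0]), (242, [0.568, 0.167, 0.125], [-12.0, -34.0, 0.0]), (247, [0.569, 0.166, 0.13], [-12.0, -39.0, 0.0]), (252, [0.569, 0.165, 0.135], [-12.0, -43.0, 0.0]), (257, [0.569, 0.164, 0.138], [-12.0, -47.0, 0.0])]
266 [(222, [0.579, 0.161, 0.0], [30.0, 85.0, 8.0]), (227, [0.58, 0.157, 0.002], [33.0, 83.0, 8.0]), (232, [0.582, 0.153, 0.0], [38.0, 83.0, 8.0]), (237, [0.583, 0.15, 0.002], [41.0, 80.0, 8.0]), (242, [0.572, 0.169, 0.125], [-12.0, -34.0, 4.0]), (247, [0.573, 0.168, 0.13], [-12.0, -39.0, 4.0]), (252, [0.573, 0.166, 0.135], [-12.0, -43.0, 4.0]), (257, [0.573, 0.165, 0.139], [-12.0, -48.0, 4.0])]
```

The depth shows the visible fingertips ending about 31 mm behind the reported TCP, so they're hovering above the blade, which explains the zero force. I'll back out, go lower, and try again.

```bash
python3 mv.py [.554,.191,.09] [.554,.191,.065]
```

```text
t 4.4167 tcp [0.5691 0.1648 0.09  ] F [-0.3  0.3  0.2] q [  7.  32. 100.  18.  53. -25.]
[[ 0.331 -0.089  0.939]
 [-0.907  0.243  0.343]
 [-0.259 -0.966 -0.   ]]
[.554,.191,.09] [-2.88  0.77 -0.52]
[.554,.191,.065] [-2.23  3.18 -0.52]
```

Emit:
move_arm([
  {"delta_rot":[0,0,0],"offset":[-1.5,0.4,-0.3],"claw":0},
  {"delta_rot":[0,0,0],"offset":[-2.9,0.77,-0.5],"claw":0},
  {"delta_rot":[0,0,0],"offset":[-2.9,0.77,-0.5],"claw":0},
  {"delta_rot":[0,0,0],"offset":[-2.5,2.0,-0.5],"claw":0},
  {"delta_rot":[0,0,0],"offset":[-2.25,3.2,-0.5],"claw":0},
])

```text
time: 4.83
tcp_pos: [0.5545, 0.1917, 0.0646]
eef_rot: [-89.9, 15.0, -69.9]
ft_force: [0.4, 0.8, -0.9]
grip_width: 0.0004
```

Emit:
move_arm([
  {"delta_rot":[0,0,0],"offset":[0,0,0],"claw":0},
  {"delta_rot":[0,0,0],"offset":[0.4,-0.1,0],"claw":0},
])

```text
time: 5.0
tcp_pos: [0.5543, 0.1874, 0.0633]
eef_rot: [-90.2, 15.0, -70.0]
ft_force: [-0.2, 0.9, 1.2]
grip_width: -0.0001
```

```bash
python3 mv.py
python3 - <<'E'
from h import *
e=cam('wrist'); save('w4',cv2.resize(e['pixels'][180:384,80:432],None,fx=1.8,fy=1.8,interpolation=cv2.INTER_CUBIC))
E
```

```text
t 5.0 tcp [0.5543 0.1874 0.0633] F [-0.2  0.9  1.2] q [  9.  34. 102.  20.  49. -24.]
[[ 0.331 -0.092  0.939]
 [-0.907  0.243  0.343]
 [-0.259 -0.966 -0.003]]
```

View pics/w4.png

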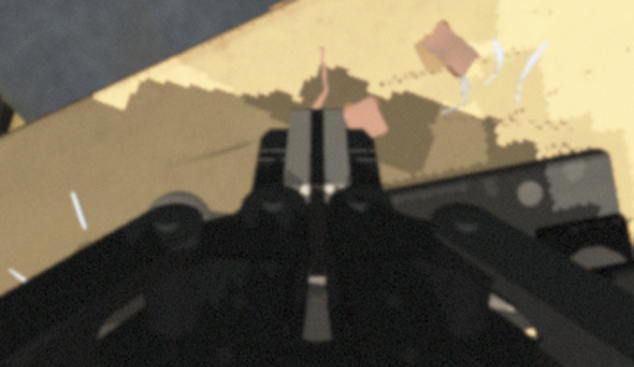

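The ball end (180,210) and the blade are now behind the fingers at (315,150), so the fingers are on the outer side and low enough. Now pressing.

Emit:
move_arm([
  {"delta_rot":[0,0,0],"offset":[0.3,-0.08,0],"claw":0},
  {"delta_rot":[0,0,0],"offset":[0.6,-0.16,0],"claw":0},
  {"delta_rot":[0,0,0],"offset":[0.9,-0.24,0],"claw":0},
  {"delta_rot":[0,0,0],"offset":[1.2,-0.32,0],"claw":0},
  {"delta_rot":[0,0,0],"offset":[1.2,-0.32,0],"claw":0},
])

```text
time: 5.47
tcp_pos: [0.5591, 0.1753, 0.0649]
eef_rot: [-90.1, 15.1, -70.0]
ft_force: [-3.7, 4.2, -0.5]
grip_width: -0.0002
```

Emit:
move_arm([
  {"delta_rot":[0,0,0],"offset":[0.2,-0.05,0],"claw":0},
  {"delta_rot":[0,0,0],"offset":[0.4,-0.1,0],"claw":0},
  {"delta_rot":[0,0,0],"offset":[0.6,-0.16,0],"claw":0},
  {"delta_rot":[0,0,0],"offset":[0.6,-0.16,0],"claw":0},
])

```text
time: 5.8
tcp_pos: [0.5608, 0.1698, 0.0648]
eef_rot: [-90.1, 15.1, -70.0]
ft_force: [-4.8, 3.6, 0.4]
grip_width: 0.0005
```

Emit:
move_arm([
  {"delta_rot":[0,0,0],"offset":[0.2,-0.05,0],"claw":0},
  {"delta_rot":[0,0,0],"offset":[0.4,-0.1,0],"claw":0},
  {"delta_rot":[0,0,0],"offset":[0.6,-0.16,0],"claw":0},
  {"delta_rot":[0,0,0],"offset":[0.6,-0.16,0],"claw":0},
])

```text
time: 6.13
tcp_pos: [0.5628, 0.1645, 0.0648]
eef_rot: [-90.1, 15.1, -70.0]
ft_force: [-5.0, 4.6, -0.8]
grip_width: -0.0002
```

Emit:
move_arm([
  {"delta_rot":[0,0,0],"offset":[0.15,-0.04,0],"claw":0},
  {"delta_rot":[0,0,0],"offset":[0.3,-0.08,0],"claw":0},
  {"delta_rot":[0,0,0],"offset":[0.45,-0.12,0],"claw":0},
  {"delta_rot":[0,0,0],"offset":[0.45,-0.12,0],"claw":0},
])

```text
time: 6.47
tcp_pos: [0.5628, 0.1636, 0.065]
eef_rot: [-90.2, 15.4, -70.0]
ft_force: [-8.1, 23.8, 0.0]
grip_width: -0.0
```

The stop came early: 25 N after about 20 mm of travel, so the left lever is the sound one. I'll ease to around 15 N and hold.

Emit:
move_arm([
  {"delta_rot":[0,0,0],"offset":[-0.15,0.04,0],"claw":0},
  {"delta_rot":[0,0,0],"offset":[-0.15,0.04,0],"claw":0},
  {"delta_rot":[0,0,0],"offset":[-0.15,0.04,0],"claw":0},
  {"delta_rot":[0,0,0],"offset":[-0.15,0.04,0],"claw":0},
])

```text
time: 6.8
tcp_pos: [0.5628, 0.1639, 0.0649]
eef_rot: [-90.2, 15.3, -70.0]
ft_force: [-6.5, 16.5, -1.0]
grip_width: -0.0001
```

```bash
cat > ang.py <<'E'
from h import *
e=cam('top'); w=cloud(e).reshape(-1,3); w=w[np.isfinite(w).all(1)]
for n,P,yaw,h0 in (('L',(.6345,.1705),-1.0128,-169.4),('R',(.5856,-.103),-.9808,-167.3)):
    d=w[:,:2]-P; r=np.hypot(*d.T); 
    c,s=np.cos(yaw),np.sin(yaw); a=np.arctan2(-(d@[c,s]),-(d@[-s,c]))  # swing out of -y towards -x
    m=(r>.095)&(r<.122)&(w[:,2]>.09)&(w[:,2]<.113)&(a>-.3)&(a<.5)
    print(n,m.sum(),'swing pct',np.percentile(a[m],[10,30,50,70,90]).round(2) if m.sum() else '')
E
python3 ang.py; python3 mv.py
```

```text
L 44 swing pct [-0.27 -0.23  0.08  0.12  0.16]
R 60 swing pct [-0.28 -0.26  0.05  0.37  0.41]
t 6.85 tcp [0.5628 0.1638 0.065 ] F [-7.6 16.9 -0.4] q [  7.  34. 102.  19.  50. -26.]
[[ 0.33  -0.093  0.939]
 [-0.906  0.247  0.343]
 [-0.264 -0.965 -0.003]]
```

The ball sits at about 0.11 rad of swing against 0.37 at rest, so the lever is about 0.26 rad in. That confirms the left lever is the sound one, at its stop. Releasing and lifting away.

Emit:
move_arm([
  {"delta_rot":[0,0,0],"offset":[-1.0,0.25,0],"claw":0},
  {"delta_rot":[0,0,0],"offset":[-2.0,0.5,0],"claw":0},
  {"delta_rot":[0,0,0],"offset":[-3.0,0.8,-0.2],"claw":0},
  {"delta_rot":[0,0,0],"offset":[-3.6,-1.2,-0.2],"claw":0},
  {"delta_rot":[0,0,0],"offset":[-4.4,-4.2,-0.2],"claw":0},
])

```text
time: 7.27
tcp_pos: [0.5502, 0.1901, 0.1149]
eef_rot: [-90.3, 15.0, -70.0]
ft_force: [0.9, 0.0, 1.1]
grip_width: 0.0002
```

Emit:
move_arm([
  {"delta_rot":[0,0,0],"offset":[-1,-3.6,0],"claw":0},
  {"delta_rot":[0,0,0],"offset":[-2,-7.2,0],"claw":0},
  {"delta_rot":[0,0,0],"offset":[-3,-10.8,0],"claw":0},
  {"delta_rot":[0,0,0],"offset":[-3,-14,0],"claw":0},
  {"delta_rot":[0,0,0],"offset":[-2,-17,0],"claw":0},
])

```text
time: 7.68
tcp_pos: [0.5614, 0.1678, 0.2897]
eef_rot: [-89.8, 14.9, -69.8]
ft_force: [0.6, -0.1, 0.4]
grip_width: 0.0002
```

```bash
python3 ang.py; python3 mv.py [.5,-.08,.27] [.505,-.078,.1]
```

```text
L 45 swing pct [-0.27 -0.23  0.34  0.37  0.41]
R 65 swing pct [-0.28 -0.26 -0.23  0.36  0.41]
t 7.7333 tcp [0.5652 0.165  0.2946] F [ 2.4 -1.8  3.4] q [  7.  17.  93.  15.  73. -18.]
[[ 0.334 -0.077  0.939]
 [-0.907  0.243  0.343]
 [-0.255 -0.967  0.012]]
[.5,-.08,.27] [ 20.68  -3.08 -14.55]
[.505,-.078,.1] [ 25.    13.37 -14.21]
```

The left lever is back out. Moving to the right one.

Emit:
move_arm([
  {"delta_rot":[0,0,0],"offset":[3.2,-0.6,-2.3],"claw":0},
  {"delta_rot":[0,0,0],"offset":[6.4,-1.2,-4.5],"claw":0},
  {"delta_rot":[0,0,0],"offset":[9.6,-1.6,-6.8],"claw":0},
  {"delta_rot":[0,0,0],"offset":[12.8,-2.0,-9.0],"claw":0},
  {"delta_rot":[0,0,0],"offset":[16,-2.5,-11.3],"claw":0},
])

```text
time: 8.15
tcp_pos: [0.5095, -0.0248, 0.2689]
eef_rot: [-89.9, 14.9, -69.9]
ft_force: [0.5, -1.0, 1.0]
grip_width: 0.0002
```

```bash
python3 mv.py [.503,-.076,.2] [.507,-.082,.065]
```

```text
t 8.15 tcp [ 0.5095 -0.0248  0.2689] F [ 0.5 -1.   1. ] q [-12.  14. 100.  13.  74. -37.]
[[ 0.332 -0.087  0.939]
 [-0.908  0.242  0.343]
 [-0.257 -0.966  0.001]]
[.503,-.076,.2] [ 6.2   5.47 -2.38]
[.507,-.082,.065] [10.35 18.34 -2.22]
```

Emit:
move_arm([
  {"delta_rot":[0,0,0],"offset":[2.5,1.8,-1],"claw":0},
  {"delta_rot":[0,0,0],"offset":[4.5,3.7,-2.2],"claw":0},
  {"delta_rot":[0,0,0],"offset":[6.0,6.5,-2.2],"claw":0},
  {"delta_rot":[0,0,0],"offset":[7.0,9.9,-2.2],"claw":0},
  {"delta_rot":[0,0,0],"offset":[7.8,13,-2.2],"claw":0},
])

```text
time: 8.57
tcp_pos: [0.504, -0.0712, 0.122]
eef_rot: [-89.9, 14.9, -70.0]
ft_force: [-0.1, 0.4, 0.3]
grip_width: -0.0001
```

```bash
python3 mv.py [.507,-.082,.065]
```

```text
t 8.5667 tcp [ 0.504  -0.0712  0.122 ] F [-0.1  0.4  0.3] q [-17.  26. 106.  14.  58. -45.]
[[ 0.33  -0.086  0.94 ]
 [-0.908  0.242  0.341]
 [-0.257 -0.967  0.002]]
[.507,-.082,.065] [ 2.55  5.22 -0.1 ]
```

Emit:
move_arm([
  {"delta_rot":[0,0,0],"offset":[1.2,2.7,0],"claw":0},
  {"delta_rot":[0,0,0],"offset":[2.1,5.2,0],"claw":0},
  {"delta_rot":[0,0,0],"offset":[2.5,5.3,-0.1],"claw":0},
])

```text
time: 8.82
tcp_pos: [0.5035, -0.0795, 0.0616]
eef_rot: [-90.3, 15.2, -70.0]
ft_force: [-0.6, 0.3, 1.0]
grip_width: 0.0
```

```bash
python3 mv.py
python3 - <<'E'
from h import *
e=cam('wrist'); save('w5',cv2.resize(e['pixels'][180:384,80:432],None,fx=1.8,fy=1.8,interpolation=cv2.INTER_CUBIC))
E
```

```text
t 8.8167 tcp [ 0.5035 -0.0795  0.0616] F [-0.6  0.3  1. ] q [-18.  31. 107.  15.  52. -48.]
[[ 0.33  -0.095  0.939]
 [-0.907  0.244  0.343]
 [-0.262 -0.965 -0.005]]
```

View pics/w5.png

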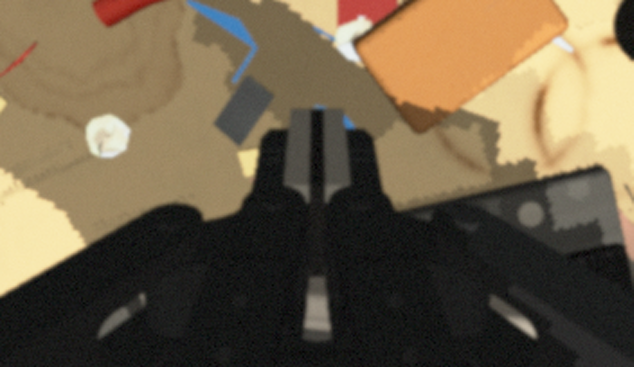

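The lever is hidden behind the gripper, so the fingers are outside it, with the sanding block at (460,50) well clear. There's no cable here, so I'll straighten the tool to 5° tilt to keep the gripper body above the grip when this lever goes further in.

Emit:
move_arm([
  {"delta_rot":[0,0,-5],"offset":[0,-0.2,0],"claw":0},
  {"delta_rot":[0,0,-10],"offset":[0,-0.4,0.3],"claw":0},
  {"delta_rot":[0,0,-10],"offset":[0,-0.4,0.3],"claw":0},
])

```text
time: 9.12
tcp_pos: [0.5102, -0.079, 0.0717]
eef_rot: [-89.9, 4.7, -69.9]
ft_force: [-0.1, 0.6, -0.5]
grip_width: -0.0002
```

Emit:
move_arm([
  {"delta_rot":[0,-4,0],"offset":[0.4,-0.04,0],"claw":0},
  {"delta_rot":[0,-8,0],"offset":[0.8,-0.07,0],"claw":0},
  {"delta_rot":[0,-8,0],"offset":[1.2,-0.1,0],"claw":0},
  {"delta_rot":[0,-8,0],"offset":[1.6,-0.14,0],"claw":0},
  {"delta_rot":[0,-8,0],"offset":[1.6,-0.14,0],"claw":0},
])

```text
time: 9.53
tcp_pos: [0.5159, -0.096, 0.0703]
eef_rot: [-89.2, 4.9, -62.1]
ft_force: [0.6, 0.0, -0.2]
grip_width: -0.0001
```

```bash
python3 mv.py
```

```text
t 9.5333 tcp [ 0.5159 -0.096   0.0703] F [ 0.6  0.  -0.2] q [-14.  29. 109.   6.  45. -47.]
[[ 0.467 -0.028  0.884]
 [-0.88   0.082  0.467]
 [-0.086 -0.996  0.013]]
```

Emit:
move_arm([
  {"delta_rot":[0,0,0],"offset":[-0.5,0,-0.7],"claw":0},
  {"delta_rot":[0,0,0],"offset":[-0.4,0.8,-0.7],"claw":0},
  {"delta_rot":[0,0,0],"offset":[-0.4,0.8,-0.7],"claw":0},
])

```text
time: 9.78
tcp_pos: [0.5051, -0.0938, 0.0605]
eef_rot: [-89.4, 5.0, -62.0]
ft_force: [-0.6, 0.4, 0.1]
grip_width: 0.0001
```

Emit:
move_arm([
  {"delta_rot":[0,0,0],"offset":[0.4,-0.04,0],"claw":0},
  {"delta_rot":[0,0,0],"offset":[0.8,-0.07,0],"claw":0},
  {"delta_rot":[0,0,0],"offset":[1.2,-0.1,0],"claw":0},
  {"delta_rot":[0,0,0],"offset":[1.6,-0.14,0],"claw":0},
  {"delta_rot":[0,0,0],"offset":[1.6,-0.14,0],"claw":0},
])

```text
time: 10.2
tcp_pos: [0.5133, -0.1083, 0.0614]
eef_rot: [-89.4, 5.1, -62.0]
ft_force: [-5.4, 3.1, 1.7]
grip_width: -0.0002
```

```bash
python3 mv.py; python3 ang.py
```

```text
t 10.2 tcp [ 0.5133 -0.1083  0.0614] F [-5.4  3.1  1.7] q [-16.  30. 109.   6.  45. -48.]
[[ 0.468 -0.032  0.883]
 [-0.879  0.083  0.469]
 [-0.088 -0.996  0.01 ]]
L 45 swing pct [-0.28 -0.24  0.35  0.38  0.41]
R 58 swing pct [-0.28 -0.25 -0.01  0.26  0.31]
```

Emit:
move_arm([
  {"delta_rot":[0,0,0],"offset":[0.4,-0.04,0],"claw":0},
  {"delta_rot":[0,0,0],"offset":[0.8,-0.07,0],"claw":0},
  {"delta_rot":[0,0,0],"offset":[1.2,-0.1,0],"claw":0},
  {"delta_rot":[0,0,0],"offset":[1.6,-0.14,0],"claw":0},
  {"delta_rot":[0,0,0],"offset":[1.6,-0.14,0],"claw":0},
])

```text
time: 10.67
tcp_pos: [0.5196, -0.122, 0.0611]
eef_rot: [-89.5, 5.2, -61.9]
ft_force: [-6.2, 4.9, 2.3]
grip_width: 0.0004
```

```bash
python3 ang.py
```

```text
L 46 swing pct [-0.27 -0.23  0.35  0.38  0.41]
R 60 swing pct [-0.28 -0.25  0.    0.06  0.1 ]
```

Emit:
move_arm([
  {"delta_rot":[0,0,0],"offset":[0.3,-0.03,0],"claw":0},
  {"delta_rot":[0,0,0],"offset":[0.6,-0.05,0],"claw":0},
  {"delta_rot":[0,0,0],"offset":[0.9,-0.08,0],"claw":0},
  {"delta_rot":[0,0,0],"offset":[1.2,-0.1,0],"claw":0},
  {"delta_rot":[0,0,0],"offset":[1.2,-0.1,0],"claw":0},
])

```text
time: 11.13
tcp_pos: [0.5257, -0.1318, 0.0612]
eef_rot: [-89.4, 5.2, -61.9]
ft_force: [-4.1, 7.7, 1.9]
grip_width: 0.0002
```

Emit:
move_arm([
  {"delta_rot":[0,0,0],"offset":[0.15,-0.01,0],"claw":0},
  {"delta_rot":[0,0,0],"offset":[0.3,-0.03,0],"claw":0},
  {"delta_rot":[0,0,0],"offset":[0.3,-0.03,0],"claw":0},
])

```text
time: 11.38
tcp_pos: [0.5273, -0.134, 0.0612]
eef_rot: [-89.4, 5.2, -61.9]
ft_force: [-3.3, 10.4, 0.9]
grip_width: 0.0
```

```bash
python3 ang.py
```

```text
L 43 swing pct [-0.27 -0.24  0.35  0.38  0.41]
R 58 swing pct [-0.28 -0.25 -0.22 -0.15 -0.11]
```

Emit:
move_arm([
  {"delta_rot":[0,0,0],"offset":[0.15,-0.01,0],"claw":0},
  {"delta_rot":[0,0,0],"offset":[0.25,-0.02,0],"claw":0},
  {"delta_rot":[0,0,0],"offset":[0.25,-0.02,0],"claw":0},
])

```text
time: 11.68
tcp_pos: [0.5276, -0.1345, 0.0612]
eef_rot: [-89.4, 5.4, -62.0]
ft_force: [-3.9, 16.9, 4.5]
grip_width: 0.0001
```

The TCP stalled at 18 N, so the right lever is on its stop. Holding for a moment.

Emit:
move_arm([
  {"delta_rot":[0,0,0],"offset":[0.08,0,0],"claw":0},
  {"delta_rot":[0,0,0],"offset":[0.08,0,0],"claw":0},
  {"delta_rot":[0,0,0],"offset":[0.08,0,0],"claw":0},
  {"delta_rot":[0,0,0],"offset":[0.08,0,0],"claw":0},
  {"delta_rot":[0,0,0],"offset":[0.08,0,0],"claw":0},
])

```text
time: 12.1
tcp_pos: [0.5276, -0.1346, 0.0611]
eef_rot: [-89.5, 5.4, -61.9]
ft_force: [-5.8, 19.3, 6.2]
grip_width: -0.0002
```

```bash
python3 ang.py
python3 - <<'E'
from h import *
d=cam('top')
save('rp',cv2.resize(d['pixels'][65:180,190:345],None,fx=4,fy=4,interpolation=cv2.INTER_CUBIC))
E
```

```text
L 49 swing pct [-0.28 -0.25  0.32  0.37  0.41]
R 59 swing pct [-0.28 -0.25 -0.21 -0.16 -0.12]
```

View pics/rp.png

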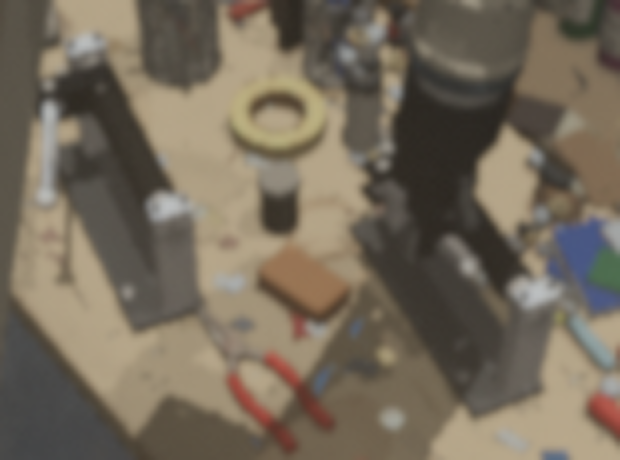

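The picture shows the right lever's ball end (470,265) lying on the grip and the left lever sprung out (48,160). So the right lever is the slack one. Backing out, then returning to the left.

Emit:
move_arm([
  {"delta_rot":[0,0,0],"offset":[-1.8,0.16,0],"claw":0},
  {"delta_rot":[0,0,0],"offset":[-3.8,0.33,0],"claw":0},
  {"delta_rot":[0,0,0],"offset":[-5.9,0.5,-0.3],"claw":0},
  {"delta_rot":[0,0,0],"offset":[-6.2,-3.0,-0.3],"claw":0},
  {"delta_rot":[0,0,0],"offset":[-6.4,-7.0,-0.3],"claw":0},
])

```text
time: 12.62
tcp_pos: [0.4973, -0.0883, 0.1355]
eef_rot: [-89.6, 5.2, -61.9]
ft_force: [0.2, 0.0, 0.2]
grip_width: 0.0002
```

Emit:
move_arm([
  {"delta_rot":[0,4,3],"offset":[-0.3,-3.5,0],"claw":0},
  {"delta_rot":[0,8,6],"offset":[-0.6,-7,0],"claw":0},
  {"delta_rot":[0,8,10],"offset":[-0.9,-10.5,0],"claw":0},
  {"delta_rot":[0,8,10],"offset":[-1.2,-13.5,0],"claw":0},
  {"delta_rot":[0,8,10],"offset":[-1.2,-13.5,0],"claw":0},
])

```text
time: 13.03
tcp_pos: [0.5023, -0.0922, 0.2786]
eef_rot: [-90.2, 14.6, -70.0]
ft_force: [1.5, -0.2, -0.0]
grip_width: -0.0001
```

```bash
python3 ang.py; python3 mv.py [.554,.14,.29] [.558,.19,.2]
```

```text
L 46 swing pct [-0.27 -0.24  0.32  0.38  0.41]
R 62 swing pct [-0.29 -0.27 -0.23  0.36  0.41]
t 13.0833 tcp [ 0.5009 -0.0915  0.2757] F [ 0.5 -0.   0.1] q [-19.  15.  99.  11.  76. -43.]
[[ 0.331 -0.092  0.939]
 [-0.909  0.236  0.343]
 [-0.253 -0.967 -0.005]]
[.554,.14,.29] [-19.65   3.59  12.93]
[.558,.19,.2] [-21.79  13.44  15.07]
```

Both levers are out. Crossing back to the left.

Emit:
move_arm([
  {"delta_rot":[0,0,0],"offset":[-3.3,0.3,2.2],"claw":0},
  {"delta_rot":[0,0,0],"offset":[-6.6,0.6,4.3],"claw":0},
  {"delta_rot":[0,0,0],"offset":[-9.8,1,6.5],"claw":0},
  {"delta_rot":[0,0,0],"offset":[-13,1.5,8.6],"claw":0},
  {"delta_rot":[0,0,0],"offset":[-16.3,2.2,10.8],"claw":0},
])

```text
time: 13.5
tcp_pos: [0.5437, 0.1019, 0.2913]
eef_rot: [-90.7, 14.9, -70.1]
ft_force: [1.1, -0.3, 0.4]
grip_width: -0.0001
```

```bash
python3 mv.py [.556,.165,.26] [.556,.191,.2] [.553,.19,.08] [.5535,.19,.065]
```

```text
t 13.5 tcp [0.5437 0.1019 0.2913] F [ 1.1 -0.3  0.4] q [  1.  16.  95.  14.  75. -23.]
[[ 0.329 -0.1    0.939]
 [-0.908  0.238  0.344]
 [-0.258 -0.966 -0.012]]
[.556,.165,.26] [-4.52  4.4   3.36]
[.556,.191,.2] [-5.33 10.82  4.32]
[.553,.19,.08] [-2.25 22.42  4.15]
[.5535,.19,.065] [-1.84 23.86  4.22]
```

Emit:
move_arm([
  {"delta_rot":[0,0,0],"offset":[-2.2,2.2,1.7],"claw":0},
  {"delta_rot":[0,0,0],"offset":[-4.5,4.4,3.4],"claw":0},
  {"delta_rot":[0,0,0],"offset":[-5.2,7.8,4.2],"claw":0},
  {"delta_rot":[0,0,0],"offset":[-5.3,10.8,4.3],"claw":0},
  {"delta_rot":[0,0,0],"offset":[-4.4,14.5,4.2],"claw":0},
])

```text
time: 13.92
tcp_pos: [0.5546, 0.1917, 0.1619]
eef_rot: [-90.5, 14.9, -69.8]
ft_force: [1.1, -0.2, 0.5]
grip_width: 0.0003
```

```bash
python3 mv.py [.554,.191,.065]
```

```text
t 13.9167 tcp [0.5546 0.1917 0.1619] F [ 1.1 -0.2  0.5] q [ 10.  26.  99.  17.  60. -20.]
[[ 0.333 -0.097  0.938]
 [-0.907  0.239  0.347]
 [-0.258 -0.966 -0.009]]
[.554,.191,.065] [2.54 9.35 0.01]
```

Emit:
move_arm([
  {"delta_rot":[0,0,0],"offset":[0.8,3,0],"claw":0},
  {"delta_rot":[0,0,0],"offset":[1.6,6,0],"claw":0},
  {"delta_rot":[0,0,0],"offset":[2.3,8.5,0],"claw":0},
  {"delta_rot":[0,0,0],"offset":[2.5,9.3,0],"claw":0},
  {"delta_rot":[0,0,0],"offset":[2.5,9.3,0],"claw":0},
])

```text
time: 14.33
tcp_pos: [0.5507, 0.1885, 0.0635]
eef_rot: [-91.0, 15.0, -70.1]
ft_force: [-0.3, 0.3, -0.4]
grip_width: -0.0005
```

Emit:
move_arm([
  {"delta_rot":[0,0,0],"offset":[0.4,-0.11,0],"claw":0},
  {"delta_rot":[0,0,0],"offset":[0.8,-0.21,0],"claw":0},
  {"delta_rot":[0,0,0],"offset":[1.2,-0.32,0],"claw":0},
  {"delta_rot":[0,0,0],"offset":[1.6,-0.42,0],"claw":0},
  {"delta_rot":[0,0,0],"offset":[1.6,-0.42,0],"claw":0},
])

```text
time: 14.75
tcp_pos: [0.559, 0.173, 0.0676]
eef_rot: [-90.7, 15.0, -70.1]
ft_force: [-4.0, 2.8, 2.6]
grip_width: 0.0001
```

Emit:
move_arm([
  {"delta_rot":[0,0,0],"offset":[0.3,-0.08,0],"claw":0},
  {"delta_rot":[0,0,0],"offset":[0.6,-0.16,0],"claw":0},
  {"delta_rot":[0,0,0],"offset":[0.85,-0.22,0],"claw":0},
  {"delta_rot":[0,0,0],"offset":[0.85,-0.22,0],"claw":0},
])

```text
time: 15.08
tcp_pos: [0.5617, 0.1654, 0.0675]
eef_rot: [-90.7, 15.0, -70.0]
ft_force: [-5.0, 5.2, 3.9]
grip_width: -0.0004
```

Emit:
move_arm([
  {"delta_rot":[0,0,0],"offset":[0.1,-0.03,0],"claw":0},
  {"delta_rot":[0,0,0],"offset":[0.2,-0.05,0],"claw":0},
  {"delta_rot":[0,0,0],"offset":[0.2,-0.05,0],"claw":0},
])

```text
time: 15.33
tcp_pos: [0.5623, 0.1637, 0.0675]
eef_rot: [-90.7, 15.0, -70.0]
ft_force: [-5.7, 4.9, 5.1]
grip_width: -0.0001
```

Emit:
move_arm([
  {"delta_rot":[0,0,0],"offset":[0.1,-0.03,0],"claw":0},
  {"delta_rot":[0,0,0],"offset":[0.2,-0.05,0],"claw":0},
  {"delta_rot":[0,0,0],"offset":[0.2,-0.05,0],"claw":0},
  {"delta_rot":[0,0,0],"offset":[0.2,-0.05,0],"claw":0},
])

```text
time: 15.67
tcp_pos: [0.5624, 0.1631, 0.0676]
eef_rot: [-90.7, 15.1, -70.0]
ft_force: [-5.8, 10.8, 4.7]
grip_width: -0.0003
```

Stalled on the stop. Slightly firmer, then hold, check and hand in.

Emit:
move_arm([
  {"delta_rot":[0,0,0],"offset":[0.08,-0.02,0],"claw":0},
  {"delta_rot":[0,0,0],"offset":[0.08,-0.02,0],"claw":0},
  {"delta_rot":[0,0,0],"offset":[0.08,-0.02,0],"claw":0},
  {"delta_rot":[0,0,0],"offset":[0.08,-0.02,0],"claw":0},
  {"delta_rot":[0,0,0],"offset":[0.08,-0.02,0],"claw":0},
])

```text
time: 16.08
tcp_pos: [0.5624, 0.1629, 0.0676]
eef_rot: [-90.7, 15.2, -70.0]
ft_force: [-6.8, 14.4, 5.1]
grip_width: 0.0
```

```bash
python3 mv.py; python3 ang.py
python3 - <<'E'
from h import *
d=cam('top')
save('fin',cv2.resize(d['pixels'][65:180,190:345],None,fx=4,fy=4,interpolation=cv2.INTER_CUBIC))
E
```

```text
t 16.0833 tcp [0.5624 0.1629 0.0676] F [-6.8 14.4  5.1] q [  7.  34. 101.  19.  51. -26.]
[[ 0.329 -0.102  0.939]
 [-0.907  0.242  0.345]
 [-0.262 -0.965 -0.012]]
L 47 swing pct [-0.27 -0.24  0.07  0.12  0.16]
R 58 swing pct [-0.28 -0.25 -0.23  0.37  0.41]
```

View pics/fin.png

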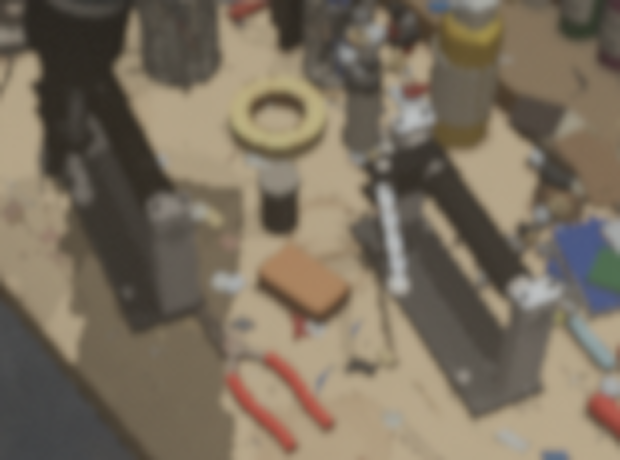

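The left lever is held in with its ball at (80,190), short of the grip. The right lever is out with its ball at (400,283), and the loose items haven't moved.

```bash
python3 -c "
from bench import ctrl
print(ctrl.hand_in())"
```

```text
the job is handed in; nothing more can be done
None
```

I pressed the left lever to its stop and let it spring back, then did the same with the right, and handed in while holding the left one pressed in. The hand-in gives no verdict, so the results below are my own measurements.

- **Left lever (the sound one):** it stopped at about 0.26 rad, well short of its bar. The force there peaked at about 25 N and was eased to about 17 N before release.
- **Right lever (the slack one):** it went in about 0.53 rad until its ball end lay on the grip, at about 21 N.
- **At hand-in (16 s):** the left lever was at its stop, held with about 17 N at the wrist. The right lever read as fully sprung back, and the loose items near the stands looked unmoved in the last picture.

**Disagreements and limits:**
- **Finger length:** in the wrist camera the fingertips ended about 31 mm short of the stated tool tip. My first press passed above the left lever without touching it, so I went about 25 mm lower and tried again.
- **Sideways force:** part of the measured force was sideways, about 4 to 8 N. I took this as the fingers rubbing along the blade.
- **Angle accuracy:** lever angles came from coarse camera depth and are good to only a few hundredths of a radian. The stall in motion and rise in force confirmed each stop.

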